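# Set the tall bending former in the clamp

### The job

Three wooden bending formers hang from the pegs: lift the tallest one up and off its peg, keeping it upright, and stand it on the open bench and let go, so that you can take it again by its two narrow edges. Then stand it upright between the jaws of the clamp, down on the clamp's base and midway across the jaws, let go, and push the sliding jaw in until the former is held against the fixed jaw. Leave the other two formers hanging and the hammer, bowl and beaker where they are.

Things in the scene. Friction and masses are not known exactly. Their poses are not given: they have to be found in the camera images.
- former_tall: Tallest of three look-alike hardwood formers: slab 32 mm thick (x), 60 wide (y), 150 tall (z), about 185 g. Origin: centre of underside. Top edge half-round, radius 16, along y: flat faces start 16 mm below the top. Slot through the thickness, 24 wide, 50 to 90 mm below the top; hangs by the slot's upper end on any of the pegs, a few mm and 0.03 rad off, underside 60 mm above the bench.
- former_middle: Middle of three look-alike hardwood formers: slab 32 mm thick (x), 60 wide (y), 130 tall (z), about 160 g. Origin: centre of underside. Top edge half-round, radius 16, along y: flat faces start 16 mm below the top. Slot through the thickness, 24 wide, 50 to 90 mm below the top; hangs by the slot's upper end on any of the pegs, a few mm and 0.03 rad off, underside 80 mm above the bench.
- former_short: Shortest of three look-alike hardwood formers: slab 32 mm thick (x), 60 wide (y), 110 tall (z), about 135 g. Origin: centre of underside. Top edge half-round, radius 16, along y: flat faces start 16 mm below the top. Slot through the thickness, 24 wide, 50 to 90 mm below the top; hangs by the slot's upper end on any of the pegs, a few mm and 0.03 rad off, underside 100 mm above the bench.
- stand: Fixed dark steel peg stand. Origin: on the bench under its rail. The rail, 16 mm thick, runs along y at 155 mm height, between posts at y = -140 and 140 mm. Three pegs at y = -74, 0, 74 mm point along -x (to the robot). Formers hang with their thickness along the pegs: 14 mm between neighbours (no room for a finger); behind, 36 mm to the rail; in front, about 32 mm to the upturned tip.
- peg_tip (a point): Top of the middle peg's upturned tip, 113 mm along -x from the rail, 170 mm high. Pegs are level, 10 mm thick, upper side 160 mm high, so tips rise 10 mm above it. To take a former off, lift it about 20 mm (more than 10 to clear the tip, less than 30 or the slot's lower end hits the peg), then draw it along the stand's -x at least 80 mm.
- clamp: Fixed blue-green clamp. Origin: on the bench under the inner face of its fixed jaw (the plane x = 0). Base 20 mm high, 90 wide, from x = -175 to 65 mm; the former stands on its top. Both jaws are 40 mm wide (y = -20 to 20), tops 148 mm above the bench. The sliding jaw is on the -x side (the robot's) and closes along +x.
- clamp_seat (a point): Point on the clamp base's top (20 mm above the bench), 16 mm from the fixed jaw's face, mid-width: where the former's underside centre ends when clamped, its thickness along the clamp's x. Its edges then stand 10 mm proud of the jaws on each side, with room for fingers; between former and jaws there is no room for fingers. Its top is 22 mm above the jaws.
- jaw (a joint): Travel of the sliding jaw in m: 0 fully open, grows as it closes, up to 0.045; starts at 0 to 0.006. Gap between the jaws is 0.052 minus this; the 32 mm former is held at about 0.020. It slides stiffly (about 3 N), has no spring and stays where it is left.
- jaw_push (a point): Centre of the back face of the push lug at the top of the sliding jaw: face 40 mm wide, 30 high, 133 mm above the bench, looking along the clamp's -x, 45 mm behind the jaw's clamping face. Push it along the clamp's +x.
- hammer: Bystander: hammer with wooden handle, 200 mm long, lying on the bench beyond the work; leave alone. Origin on the bench under it.
- bowl: Bystander: metal bowl, 100 mm across, 45 mm high, on the bench; leave alone. Origin: centre of its underside.
- beaker: Bystander: white beaker, 68 mm across, 90 mm high, on the bench; leave alone. Origin: centre of its underside.
Not all that is in view belongs to the job. What is shaped like the former_tall but green or orange is not meant.

How it is judged:
By the outcome, as a careful person would: the job done as asked, in the order asked, and still so for the second after the job is handed in, with the robot touching nothing.
It also fails if it takes over 64 s, if anything falls off the work surface, if the arm or the gripper's body presses on something with over 40 N, if the wrist force passes 120 N, or if a joint passes its speed limit or range.

### The arm

A 7-joint arm with a two-finger parallel gripper is mounted at the origin on the work surface. World frame = base frame: x ahead of the robot, y to its left, z up, the work surface at z = 0. Lengths are in m, angles in rad, forces in N, time in s.
With the tool pointing down it reaches from about 0.35 to 0.9 m from the base axis. Payload 8.1 kg.
Tool frame: the origin (TCP) lies midway between the tips of the shut fingers; the grasp point (between the pads) lies 19 mm behind it; z points along the fingers, y is the line along which they close (so a half turn about z gives the same grasp; the last joint's range is limited). The gripper opens to 92 mm and grips with 3 to 60 N. Pads are 19 mm wide; open, the fingers measure 130 mm over their backs; the gripper's body (75 mm by 190 mm) begins 47 mm behind the grasp point.
Start: joints at [-1.452, 0.434, 0.025, 1.573, -0.012, 1.134, -0.075], TCP at [0.138, 0.61, 0.227] pointing down, gripper open.
Joint ranges: [-2.62, 2.62], [-0.44, 2.09], [-1.27, 1.32], [0.08, 2.57], [-1.32, 4.46], [0.12, 2], [-2.74, 2.74]. Speed limits (rad/s): [2.22, 2.22, 3.01, 3.01, 3.14, 3.14, 3.14].

### API

Orientations are given as a rotation vector (axis times angle).
In Python, from cell import observe, cams, job gives the robot as it stands. The module is installed in compiled form; this text tells all that it offers.
- The arm moves only by the tool step_arm, never from a script. Its argument "steps" is a list of rows, each a list of 6 numbers: the shift along the world's x, y, z in mm, then the turn, a rotation vector about the world's x, y, z in rad. In form: [[dx, dy, dz, rx, ry, rz], ...]. A call has 1 to 20 rows; each row shifts and turns the commanded pose from where the row before left it; what a row does not reach is not made up. A row lasts 1/12 s, in which the tool goes at most 41.7 mm and 7.16 degrees, less where a joint would pass 70% of its speed; a pose out of reach is approached as far as the arm can. A call with a gripper value outside its range is refused whole. "gripper" is the opening, from 0 (shut) to 1 (fully open), set as the call begins (left out, the last holds). The fingers move at their own pace and stop on an object; "force" is the grip in N (left out, the last holds). Time passes only in rows, so rows that do not move let the fingers close. It gives the time, the measured TCP pose, the force, the opening and the grip force at its end, in the units of the state.
- observe(): the state, without advancing time (a new reading comes with each control period).
- cams.get_image(name): name is "scene" or "top"; returns the picture (480x640x3 uint8, red, green, blue); there is no depth.
- cams.get_calibration(name): a dict with "fov_y" (degrees; the focal length in pixels is half the picture's height over the tangent of half this angle, whatever the lens; pixels are square), "cx", "cy" (the principal point, pixels), "world_to_cam" (4x4, takes a point from world to camera coordinates). Camera axes: x right, y up, looking along -z (the intrinsics and any distortion apply to the point x, -y, -z); pixel columns grow to the right and rows downward; lengths in m; the calibration is good to about 2 mm. A picture is of the moment at which its call begins. get_calibration takes no time and is no camera call.
- job.sign_off(): hands the job in; it is judged then, once.
The state is a dict: "clock": time; "joints": joint angles; "dq": joint speeds; "joint_efforts": joint torques, N m; "position": TCP position; "ee_rot": TCP orientation; "force": force on the tool from outside, world axes, zero at the start; "ft_torque": the same for the moment, N m; "width": opening from 0.0 (shut) to 1.0 (fully open); "gripper_force": force on a finger pad.
Only numpy, scipy, OpenCV 4.12 (cv2) and the standard library are available. Lean on these libraries where they do the work, as an engineer would, in place of code of your own. Each camera call takes 0.05 s, during which the arm holds its last target. There are 200 camera calls.

## Working session

There is one attempt and no reset: what is moved stays moved. The work goes in short steps, Python scripts to look and compute and a tool call to move; the robot and the scene stay as the last step left them, time stands still between calls to the robot, and variables do not carry over. Pictures are saved under pics/ and viewed, at most 10 in all, crops included, and the job is handed in when it is done.

Besides the shell and the picture viewer there is one more tool, called after "Emit:" by a JSON object that holds its "name" and its "arguments". step_arm: Moves the arm, as the interface text tells. Its arguments: {"type":"object","properties":{"steps":{"type":"array","items":{"type":"array","items":{"type":"number"}}},"gripper":{"type":"number"},"force":{"type":"number"}},"required":["steps"]}

```bash
mkdir -p pics; python3 - <<'E'
from cell import observe,cams
import cv2,numpy as np
s=observe();print({k:np.round(s[k],3) for k in ['clock','position','ee_rot','width','force']})
for n in ['scene','top']:
    im=cams.get_image(n);cv2.imwrite(f'pics/{n}0.png',im[:,:,::-1])
    c=cams.get_calibration(n);print(n,c['fov_y'],c['cx'],c['cy'],{k:v for k,v in c.items() if k not in('world_to_cam','fov_y','cx','cy')});print(np.round(c['world_to_cam'],4).tolist())
E
```

```text
{'clock': np.float64(0.0), 'position': array([0.137, 0.609, 0.226]), 'ee_rot': array([-3.480e-01, -3.122e+00,  2.000e-03]), 'width': np.float64(1.002), 'force': array([0.896, 0.298, 0.158])}
scene 45.75781311112604 323.7738224767216 244.64088383520226 {}
[[-0.6256, 0.7799, -0.0209, 0.4229], [-0.4589, -0.3462, 0.8183, 0.1591], [0.6309, 0.5215, 0.5745, -1.5412], [0.0, 0.0, 0.0, 1.0]]
top 56.96486723212017 321.0818626507976 235.67960867710008 {}
[[-0.011, -0.9999, 0.0034, -0.0443], [0.992, -0.0105, 0.1257, -0.6026], [-0.1256, 0.0047, 0.9921, -0.9474], [0.0, 0.0, 0.0, 1.0]]
```

View pics/scene0.png

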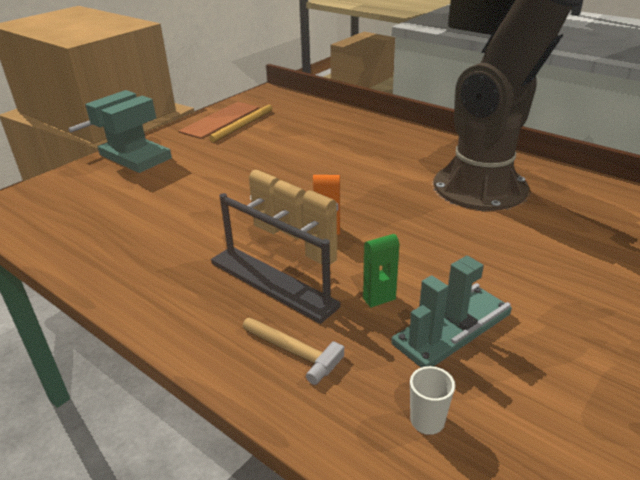

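View pics/top0.png

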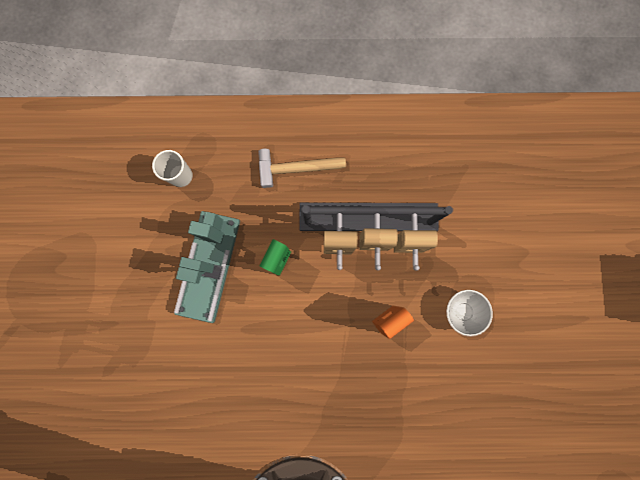

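Scene and top views. Hardwood formers hang at top pixels (341,240), (380,238) and (420,240), matching scene (320,225), (289,205) and (263,200). The green block at top (276,258) and orange block at (394,321) are decoys, and a second clamp sits in the background at scene (130,130). The tallest former looks like scene (320,225), i.e. top (341,240), because it hangs lowest. The next step is a crop to check this and some measurements.

```bash
cat > h.py <<'E'
import numpy as np,cv2
from cell import observe,cams
def KP(n):
    c=cams.get_calibration(n);f=240/np.tan(np.radians(c['fov_y'])/2);return f,c['cx'],c['cy'],np.array(c['world_to_cam'])
def proj(n,P):
    f,cx,cy,T=KP(n);q=np.atleast_2d(P)@T[:3,:3].T+T[:3,3];return np.c_[cx+f*q[:,0]/-q[:,2],cy+f*q[:,1]/q[:,2]]
def ray(n,uv):
    f,cx,cy,T=KP(n);uv=np.atleast_2d(uv);d=np.c_[(uv[:,0]-cx)/f,-(uv[:,1]-cy)/f,-np.ones(len(uv))]@T[:3,:3];return -T[:3,:3].T@T[:3,3],d
def cast(n,uv,z):
    o,d=ray(n,uv);return o+d*((z-o[2])/d[:,2])[:,None]
def save(n,name,box=None,k=1):
    im=cams.get_image(n)[:,:,::-1]
    if box: im=im[box[1]:box[3],box[0]:box[2]]
    cv2.imwrite('pics/'+name,cv2.resize(im,None,fx=k,fy=k,interpolation=cv2.INTER_CUBIC))
E
python3 - <<'E'
from h import *
t=cv2.imread('pics/top0.png');s=cv2.imread('pics/scene0.png')
a=cv2.resize(t[190:330,160:460],None,fx=2.6,fy=2.6,interpolation=cv2.INTER_CUBIC)
cv2.imwrite('pics/c1.png',a)
b=cv2.resize(s[160:360,210:520],None,fx=2.5,fy=2.5,interpolation=cv2.INTER_CUBIC)
cv2.imwrite('pics/c2.png',b)
print(cast('top',[[341,233],[380,231],[420,233]],.21).round(3))
E
```

```text
[[ 0.585 -0.087  0.21 ]
 [ 0.588 -0.158  0.21 ]
 [ 0.583 -0.232  0.21 ]]
```

View pics/c1.png

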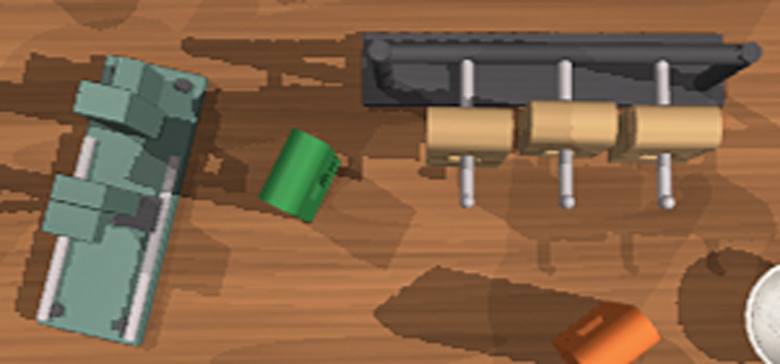

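View pics/c2.png

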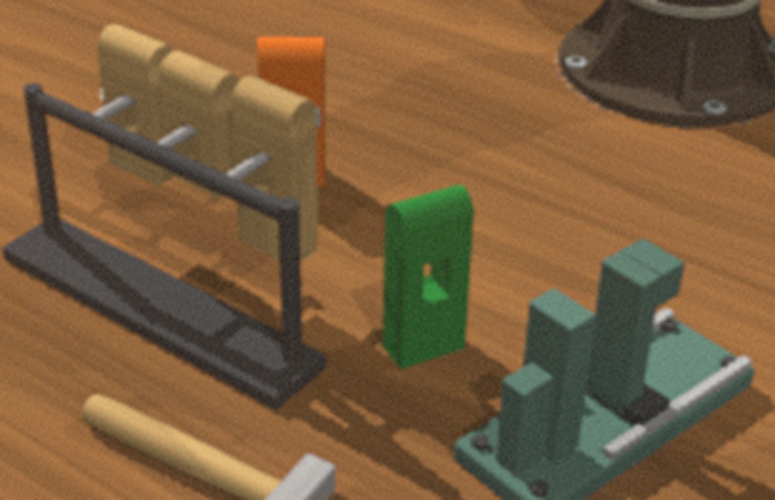

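The crops confirm it: the former nearest the clamp, at top (341,240) and scene (320,225), hangs lowest, so it is the tallest. In the top crop the peg tips are at (467,203), (567,203) and (668,203), and the clamp is at lower left with its sliding jaw toward the robot.

```bash
python3 - <<'E'
from h import *
U=lambda a:np.array(a)/2.6+[160,190]-0.3
tips=cast('top',U([[467,202],[567,202],[668,202]]),.170);print('tips',tips.round(4).tolist())
d=tips[2]-tips[0];psi=np.arctan2(d[1],d[0])+np.pi/2;print('stand yaw',psi)
ex=np.array([np.cos(psi),np.sin(psi),0])
for y,p in zip((74,0,-74),tips):
    for h in (.06,.08,.10):
        b=p+ex*(.113-.013-.036-.016+0);b[2]=h   # rough former centre
        print(y,h,proj('scene',b).round(1).tolist())
print('cams',ray('top',[[0,0]])[0].round(3),ray('scene',[[0,0]])[0].round(3))
for n in('top','scene'):
    im=cv2.imread(f'pics/{n}0.png');hsv=cv2.cvtColor(im,cv2.COLOR_BGR2HSV)
    teal=cv2.inRange(hsv,(72,35,25),(100,255,255))
    wood=cv2.inRange(im,(70,120,150),(190,235,255)) 
    for nm,m in(('teal',teal),('wood',wood)):
        m=cv2.morphologyEx(m,cv2.MORPH_OPEN,np.ones((2,2)))
        for c in cv2.findContours(m,0,cv2.CHAIN_APPROX_NONE)[0]:
            x,y,w,h=cv2.boundingRect(c)
            if cv2.contourArea(c)>250 and 150<x<530 and 140<y<340: print(n,nm,cv2.contourArea(c),cv2.approxPolyDP(c,1.8,True)[:,0].tolist())
E
```

```text
tips [[0.524, -0.0843, 0.17], [0.5232, -0.1578, 0.17], [0.5224, -0.2321, 0.17]]
stand yaw -0.010844850989050414
74 0.06 [[322.7, 256.5]]
74 0.08 [[322.4, 248.8]]
74 0.1 [[322.2, 240.8]]
0 0.06 [[296.4, 244.2]]
0 0.08 [[295.9, 236.6]]
0 0.1 [[295.5, 228.8]]
-74 0.06 [[271.5, 232.5]]
-74 0.08 [[270.8, 225.0]]
-74 0.1 [[270.1, 217.4]]
cams [ 0.478 -0.046  1.016] [1.31  0.529 0.764]
top teal 3424.5 [[202, 213], [200, 222], [192, 222], [190, 233], [196, 236], [195, 242], [199, 244], [195, 259], [183, 258], [177, 279], [188, 282], [182, 306], [185, 311], [180, 315], [208, 322], [204, 316], [210, 311], [217, 280], [201, 276], [206, 272], [212, 273], [215, 265], [221, 266], [226, 250], [231, 251], [228, 269], [239, 221]]
top wood 440.5 [[326, 233], [325, 246], [357, 247], [356, 233]]
top wood 476.0 [[406, 232], [406, 247], [436, 247], [438, 245], [436, 232]]
top wood 442.0 [[366, 230], [366, 244], [397, 245], [397, 231]]
top wood 650.0 [[346, 160], [334, 159], [273, 165], [270, 168], [271, 173], [346, 167]]
scene teal 352.0 [[444, 318], [445, 323], [443, 326], [439, 325], [442, 329], [438, 334], [441, 333], [441, 341], [445, 342], [445, 347], [450, 348], [447, 351], [448, 354], [448, 351], [455, 346], [451, 340], [462, 330]]
scene teal 584.5 [[501, 302], [483, 292], [470, 298], [469, 309], [466, 311], [480, 320], [497, 309]]
scene wood 1143.0 [[244, 323], [315, 359], [318, 363], [309, 374], [316, 375], [321, 372], [323, 367], [327, 366], [343, 348], [342, 345], [333, 342], [324, 352], [253, 319], [247, 319]]
```

```bash
python3 - <<'E'
from h import *
f=cast('top',[[325,232.3],[341,232.3],[357,232.3]],.194);print('former far edge',f.round(4).tolist())
t=cv2.imread('pics/top0.png')[205:327,165:245];s=cv2.imread('pics/scene0.png')[255:365,390:515]
r=lambda i,k:cv2.resize(i,None,fx=k,fy=k,interpolation=cv2.INTER_CUBIC)
a=r(t,4.8);b=r(s,3.3);o=np.zeros((a.shape[0],a.shape[1]+b.shape[1],3),np.uint8);o[:,:a.shape[1]]=a;o[:b.shape[0],a.shape[1]:]=b
cv2.imwrite('pics/c3.png',o);print(a.shape,b.shape)
E
```

```text
former far edge [[0.5887, -0.0575, 0.194], [0.5883, -0.0875, 0.194], [0.588, -0.1175, 0.194]]
(586, 384, 3) (363, 412, 3)
```

View pics/c3.png

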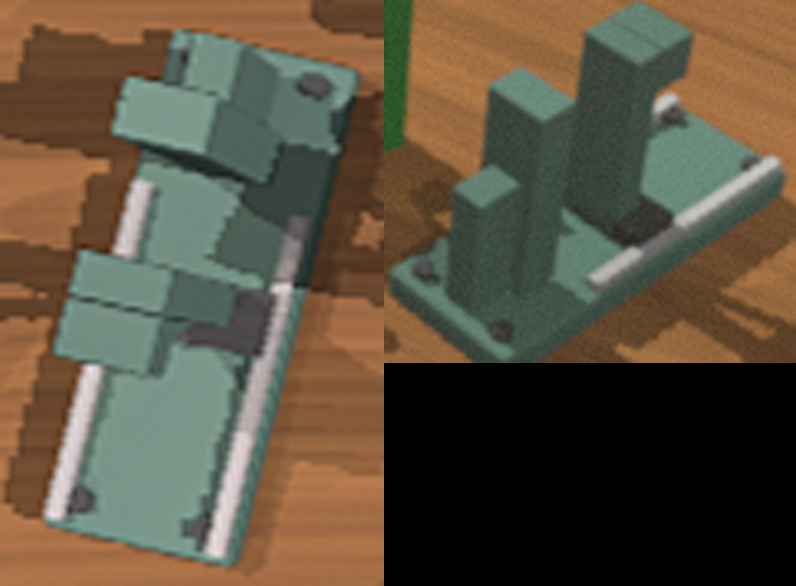

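Emit:
{"name": "step_arm", "arguments": {"steps": [[25,-41,4,0,0,-0.1],[25,-41,4,0,0,-0.1],[25,-41,4,0,0,-0.1],[25,-41,4,0,0,-0.1],[25,-41,4,0,0,-0.1],[25,-41,4,0,0,-0.1],[25,-41,4,0,0,-0.1],[25,-41,4,0,0,-0.1],[25,-41,4,0,0,-0.1],[25,-41,4,0,0,-0.1],[25,-41,4,0,0,-0.1],[25,-41,4,0,0,-0.1]]}}

```text
clock: 1.1
position: [0.3973, 0.1822, 0.2684]
ee_rot: [-2.055, -2.375, -0.0]
force: [1.4, 1.2, -0.7]
width: 1.001
gripper_force: 0.0
```

The zoom shows the fixed-jaw top face edge at crop (112,133)–(210,152), the sliding-jaw front edge at (80,250)–(178,270), the lug rear at (55,355)–(158,376), and base corners at (45,520), (235,565) and (358,72).

```bash
python3 - <<'E'
from h import *
U=lambda a:(np.array(a,float)+.5)/4.8-.5+[165,205]
V=lambda a:(np.array(a,float)-[384,0]+.5)/3.3-.5+[390,255]
J=cast('top',U([[112,133],[210,152],[80,250],[178,270],[55,355],[158,376]]),.148)
B=np.r_[cast('top',U([[45,520]]),.02),cast('top',U([[235,565],[358,72]]),.015)]
print(J.round(4).tolist());print(B.round(4).tolist())
long=B[2]-B[1];print('yaw base',np.arctan2(long[1],long[0]),np.linalg.norm(long))
sh=B[0]-B[1];print('short',np.arctan2(sh[1],sh[0])-np.pi/2,np.linalg.norm(sh))
for i in(0,2,4):
  d=J[i]-J[i+1];print(np.arctan2(d[1],d[0])-np.pi/2,np.linalg.norm(d),J[i:i+2].mean(0).round(4))
# fit clamp pose by least squares over top & scene points
from scipy.optimize import least_squares
# model points (clamp frame): j = jaw travel ; g=.052-j
def M(p):
    j=p[3];g=-(.052-j)
    top=[[0,.02,.148],[0,-.02,.148],[g,.02,.148],[g,-.02,.148],[g-.045,.02,.148],[g-.045,-.02,.148],[-.175,.045,.02],[-.175,-.045,.01],[.065,-.045,.01]]
    sc=[[0,.02,.148],[0,-.02,.148],[g,.02,.148],[-.175,.045,.02]]
    c,s=np.cos(p[2]),np.sin(p[2]);R=np.array([[c,-s,0],[s,c,0],[0,0,1]])
    return [np.array(a)@R.T+[p[0],p[1],0] for a in(top,sc)]
ot=U([[112,133],[210,152],[80,250],[178,270],[55,355],[158,376],[45,520],[235,565],[358,72]])
os_=V([[577,100],[519,68],[644,60],[783,178]])
def res(p,full=0):
    a,b=M(p);return np.r_[(proj('top',a)-ot),(proj('scene',b)-os_)*(0 if full==2 else 1)].ravel()
r=least_squares(res,[.6,.2,-.24,.003],loss='soft_l1');print(r.x);print(r.fun.reshape(-1,2).round(1).tolist())
r2=least_squares(lambda p:res(p,2),[.6,.2,-.24,.003],loss='soft_l1');print(r2.x)
x,y,a,j=r.x;ex=np.array([np.cos(a),np.sin(a)]);print('seat',np.array([x,y])-.016*ex,'push',np.array([x,y])-(.052-j+.045)*ex)
s=observe();print(s['position'],s['ee_rot'])
E
```

```text
[[0.5977, 0.2129, 0.148], [0.5894, 0.1724, 0.148], [0.5495, 0.2247, 0.148], [0.5409, 0.1844, 0.148], [0.5068, 0.2336, 0.148], [0.4979, 0.1916, 0.148]]
[[0.4352, 0.2772, 0.02], [0.4134, 0.1903, 0.015], [0.6441, 0.1362, 0.015]]
yaw base -0.23038550531651208 0.2369625490373148
short -0.24536860735234267 0.08973970067897058
-0.2025738711546492 0.041342511576129226 [0.5935 0.1926 0.148 ]
-0.21110116711625748 0.041148901648310254 [0.5452 0.2046 0.148 ]
-0.2098262668030011 0.042975219116778644 [0.5024 0.2126 0.148 ]
[ 0.59422087  0.19334549 -0.23093162  0.00199616]
[[0.1, -0.6], [-0.7, -0.1], [0.2, -0.3], [-0.4, -0.0], [-0.5, 0.3], [-2.1, 0.4], [-0.0, 0.5], [0.8, -0.2], [1.1, -1.0], [-0.2, -0.2], [-0.0, -1.7], [-1.0, 0.4], [1.1, -2.7]]
[ 0.59347263  0.19294699 -0.23374218  0.00302472]
seat [0.57864562 0.19700764] push [0.50173905 0.21509039]
[0.39730037 0.18222122 0.26842618] [-2.05547616e+00 -2.37541429e+00 -3.82525252e-04]
```

Emit:
{"name": "step_arm", "arguments": {"steps": [[0,0,0,0,0,0],[20,-33,0,0,0,-0.02],[20,-33,0,0,0,-0.02],[20,-33,0,0,0,-0.02],[20,-33,0,0,0,-0.02],[20,-33,0,0,0,-0.02],[20,-33,0,0,0,-0.02],[0,0,0,0,0,0],[0,0,0,0,0,0],[0,0,0,0,0,0]], "gripper": 0.65}}

```text
clock: 1.93
position: [0.5165, -0.0135, 0.2678]
ee_rot: [-2.189, -2.252, 0.001]
force: [1.1, -0.0, -0.0]
width: 0.651
gripper_force: 0.0
```

Emit:
{"name": "step_arm", "arguments": {"steps": [[18,-24,-6,0,0,-0.02],[18,-25,-6,0,0,-0.02],[19,-25,-6,0,0,0],[0,0,-10,0,0,0],[0,0,0,0,0,0],[0,0,0,0,0,0]]}}

```text
clock: 2.43
position: [0.5712, -0.0859, 0.2396]
ee_rot: [-2.23, -2.21, 0.001]
force: [0.4, -0.2, -0.8]
width: 0.65
gripper_force: 0.0
```

```bash
python3 - <<'E'
from h import *
s=observe();print(s['clock'],s['position'].round(4) if hasattr(s['position'],'round') else s['position'],s['ee_rot'],s['force'])
a=cv2.resize(cams.get_image('top')[200:300,290:450,::-1],None,fx=2.4,fy=2.4);b=cv2.resize(cams.get_image('scene')[140:300,220:380,::-1],None,fx=2.4,fy=2.4)
o=np.zeros((384,768,3),np.uint8);o[:240,:384]=a;o[:,384:]=b
cv2.imwrite('pics/d1.png',o)
E
```

```text
2.4333 [ 0.5712 -0.0859  0.2396] [-2.23007456e+00 -2.20969182e+00  1.19673062e-03] [ 0.36811278 -0.17297816 -0.82400994]
```

View pics/d1.png

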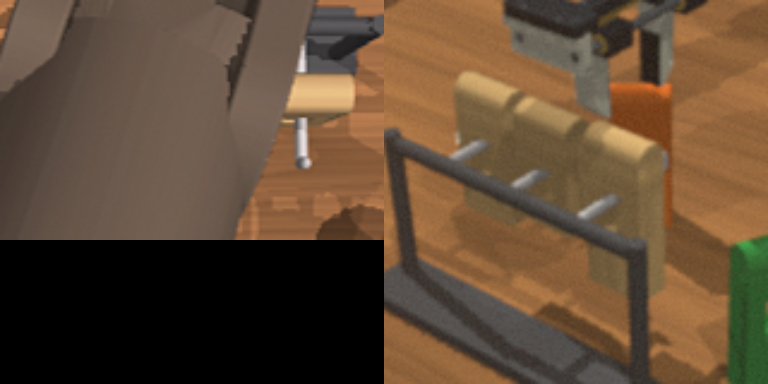

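The scene crop shows the open fingers just above and straddling the right-hand (tallest) former's top, around (625,140). The top view is blocked by the arm.

Emit:
{"name": "step_arm", "arguments": {"steps": [[0,-1,-17,0,0,0],[0,0,-17,0,0,0],[0,0,-16,0,0,0],[0,0,-16,0,0,0],[0,0,0,0,0,0],[0,0,0,0,0,0]]}}

```text
clock: 3.03
position: [0.5716, -0.0875, 0.1746]
ee_rot: [-2.231, -2.21, 0.0]
force: [0.3, -0.2, 0.7]
width: 0.653
gripper_force: 0.0
```

Emit:
{"name": "step_arm", "arguments": {"steps": [[0,0,0,0,0,0],[0,0,0,0,0,0],[0,0,0,0,0,0],[0,0,-4,0,0,0],[0,0,-5,0,0,0],[0,0,0,0,0,0]], "gripper": 0.48}}

```text
clock: 3.53
position: [0.5714, -0.0885, 0.1643]
ee_rot: [-2.233, -2.209, 0.001]
force: [-0.6, 0.1, -0.2]
width: 0.483
gripper_force: 0.0
```

Emit:
{"name": "step_arm", "arguments": {"steps": [[0,0,0,0,0,0],[0,0,0,0,0,0],[0,0,0,0,0,0],[0,0,0,0,0,0],[0,0,0,0,0,0],[0,0,0,0,0,0]], "gripper": 0.2, "force": 30}}

```text
clock: 4.03
position: [0.5719, -0.0888, 0.1652]
ee_rot: [2.234, 2.209, -0.0]
force: [0.2, -0.4, -0.6]
width: 0.348
gripper_force: 30.0
```

Emit:
{"name": "step_arm", "arguments": {"steps": [[0,0,7,0,0,0],[0,0,7,0,0,0],[0,0,6,0,0,0],[0,0,0,0,0,0],[0,0,0,0,0,0]]}}

```text
clock: 4.45
position: [0.5723, -0.0887, 0.1859]
ee_rot: [2.233, 2.209, 0.002]
force: [0.3, -0.7, -2.1]
width: 0.348
gripper_force: 30.0
```

Emit:
{"name": "step_arm", "arguments": {"steps": [[-10,0,0,0,0,0],[-15,0,0,0,0,0],[-15,0,0,0,0,0],[-15,0,0,0,0,0],[-15,1,0,0,0,0],[-15,0,0,0,0,0],[-15,0,0,0,0,0],[-15,0,0,0,0,0],[-15,0,0,0,0,0],[-10,0,0,0,0,0],[0,0,0,0,0,0],[0,0,0,0,0,0]]}}

```text
clock: 5.45
position: [0.4318, -0.0875, 0.1854]
ee_rot: [2.233, 2.209, 0.002]
force: [1.4, 0.1, -1.9]
width: 0.346
gripper_force: 30.0
```

```bash
python3 - <<'E'
from h import *
s=observe();print(s['clock'],s['position'],s['ee_rot'],s['force'])
save('scene','d2.png',(200,60,560,330),2.2)
print('green/orange tops',cast('top',[[276,258],[394,321]],.12).round(3).tolist())
E
```

```text
5.45 [ 0.43183901 -0.08747252  0.18537501] [2.23338910e+00 2.20942736e+00 1.53493954e-03] [ 1.4013615   0.10840337 -1.87371957]
green/orange tops [[0.547, 0.041, 0.12], [0.419, -0.194, 0.12]]
```

View pics/d2.png

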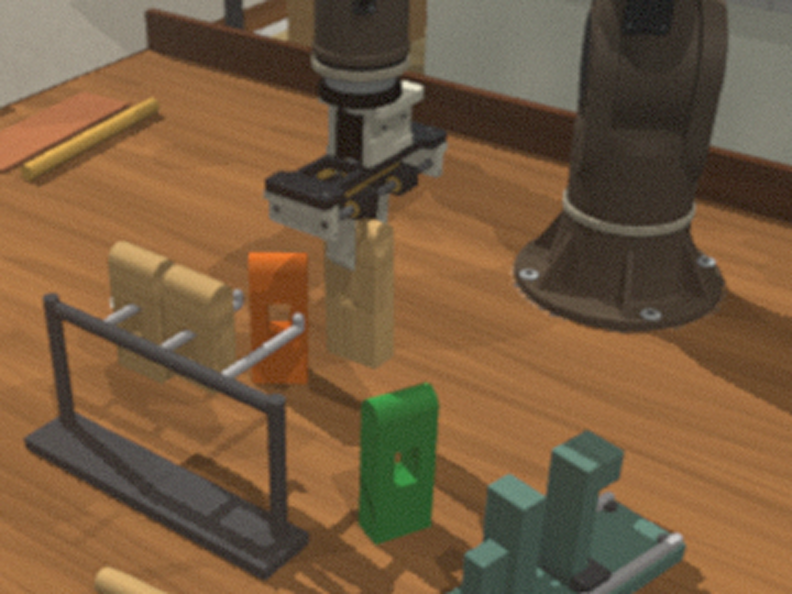

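The scene crop shows the tall former off its peg, held upright at crop (360,300), and the other two still hanging at (140,310) and (200,320).

Emit:
{"name": "step_arm", "arguments": {"steps": [[0,15,0,0,0,0],[0,20,0,0,0,0],[0,20,-10,0,0,0],[0,20,-10,0,0,0],[0,12,-15,0,0,0],[0,0,-15,0,0,0],[0,0,-12,0,0,0],[0,0,-9,0,0,0],[0,0,-3,0,0,0],[0,0,0,0,0,0],[0,0,0,0,0,0]]}}

```text
clock: 6.42
position: [0.4324, -0.001, 0.1115]
ee_rot: [2.234, 2.208, 0.0]
force: [-0.5, -0.2, -1.3]
width: 0.345
gripper_force: 30.0
```

Emit:
{"name": "step_arm", "arguments": {"steps": [[0,0,-2,0,0,0],[0,0,-1,0,0,0],[0,0,-1,0,0,0],[0,0,0,0,0,0],[0,0,0,0,0,0]]}}

```text
clock: 6.83
position: [0.432, -0.0007, 0.1074]
ee_rot: [2.234, 2.209, 0.0]
force: [-0.6, -0.2, -1.6]
width: 0.342
gripper_force: 30.0
```

Emit:
{"name": "step_arm", "arguments": {"steps": [[0,0,-1,0,0,0],[0,0,-1,0,0,0],[0,0,0,0,0,0],[0,0,0,0,0,0]]}}

```text
clock: 7.17
position: [0.4326, -0.0004, 0.106]
ee_rot: [2.234, 2.209, 0.002]
force: [-2.7, 1.4, 14.1]
width: 0.344
gripper_force: 30.0
```

Emit:
{"name": "step_arm", "arguments": {"steps": [[0,0,-0.7,0,0,0],[0,0,0,0,0,0],[0,0,0,0,0,0]]}}

```text
clock: 7.42
position: [0.4329, -0.0001, 0.1058]
ee_rot: [-2.233, -2.209, -0.004]
force: [-5.1, 2.8, 24.8]
width: 0.349
gripper_force: 30.0
```

Emit:
{"name": "step_arm", "arguments": {"steps": [[0,0,1,0,0,0],[0,0,0,0,0,0]]}}

```text
clock: 7.58
position: [0.4324, -0.0006, 0.106]
ee_rot: [2.233, 2.209, 0.002]
force: [-0.4, 1.3, 8.0]
width: 0.346
gripper_force: 30.0
```

Emit:
{"name": "step_arm", "arguments": {"steps": [[0,0,0,0,0,0],[0,0,0,0,0,0],[0,0,0,0,0,0],[0,0,0,0,0,0],[0,0,10,0,0,0],[0,0,20,0,0,0],[0,0,30,0,0,0],[0,0,0,0,0,0]], "gripper": 0.7}}

```text
clock: 8.25
position: [0.4342, -0.0011, 0.169]
ee_rot: [2.233, 2.206, 0.007]
force: [1.3, 0.6, -0.7]
width: 0.699
gripper_force: 0.0
```

Emit:
{"name": "step_arm", "arguments": {"steps": [[0,0,15,0,0,0],[0,0,15,0,0,0.12],[0,0,0,0,0,0.12],[0,0,0,0,0,0.12],[0,0,0,0,0,0.12],[0,0,0,0,0,0.12],[0,0,0,0,0,0.12],[0,0,0,0,0,0.12],[0,0,0,0,0,0.12],[0,0,0,0,0,0.12],[0,0,0,0,0,0.12],[0,0,0,0,0,0.12],[0,0,0,0,0,0.12],[0,0,0,0,0,0.12],[0,0,0,0,0,0],[0,0,0,0,0,0]], "gripper": 1.0}}

```text
clock: 9.58
position: [0.4318, -0.0008, 0.1953]
ee_rot: [-0.041, -3.141, -0.0]
force: [-1.0, 1.1, -0.2]
width: 1.0
gripper_force: 0.0
```

```bash
python3 - <<'E'
from h import *
from scipy.spatial.transform import Rotation as R
s=observe();y=R.from_rotvec(s['ee_rot']).as_matrix();print(s['clock'],s['position'],'close yaw',np.degrees(np.arctan2(y[1,1],y[0,1])),'tilt',y[:,2].round(4),s['joints'])
print('expected bottom/top px',proj('scene',[[.4325,0,0],[.4325,0,.15],[.4165,.03,0],[.4485,.03,0]]).round(1).tolist())
save('scene','d3.png',(250,80,470,245),3.6)
E
```

```text
9.5833 [ 0.43179204 -0.00084699  0.19529617] close yaw 88.51266287101889 tilt [-3.e-04  1.e-04 -1.e+00] [-0.51293694  0.14976028  0.44784916  2.08719285 -0.08136628  0.92112441
  1.52468088]
expected bottom/top px [[392.1, 262.3], [395.5, 204.5], [407.4, 263.7], [399.6, 270.8]]
```

View pics/d3.png

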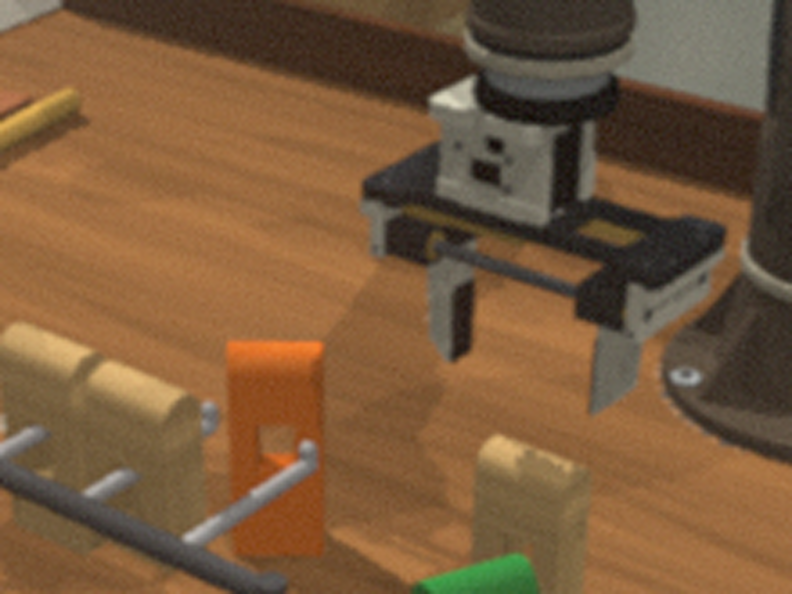

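The tall former stands upright on the bench, its top at crop (530,455), which matches the expected pixel. The opened, turned gripper is above it.

Emit:
{"name": "step_arm", "arguments": {"steps": [[0.5,1,-12,0,0,0.015],[0,0,-15,0,0,0],[0,0,-17,0,0,0],[0,0,-17,0,0,0],[0,0,-17,0,0,0],[0,0,-12,0,0,0],[0,0,-5,0,0,0],[0,0,0,0,0,0],[0,0,0,0,0,0]]}}

```text
clock: 10.38
position: [0.4326, 0.0002, 0.1008]
ee_rot: [-0.013, -3.141, 0.0]
force: [0.2, -0.1, 0.2]
width: 0.999
gripper_force: 0.0
```

Emit:
{"name": "step_arm", "arguments": {"steps": [[0,0,0,0,0,0],[0,0,0,0,0,0],[0,0,0,0,0,0],[0,0,0,0,0,0],[0,0,0,0,0,0],[0,0,0,0,0,0],[0,0,0,0,0,0]], "gripper": 0.5, "force": 30}}

```text
clock: 10.97
position: [0.4326, 0.0004, 0.1007]
ee_rot: [0.011, 3.141, 0.0]
force: [0.3, 1.0, 1.8]
width: 0.662
gripper_force: 29.3
```

Emit:
{"name": "step_arm", "arguments": {"steps": [[0,0,8,0,0,0],[0,0,18,0,0,0],[0,0,25,0,0,0],[0,0,25,0,0,0],[0,5,25,0,0,0],[0,15,25,0,0,-0.02],[5,18,25,0,0,-0.02],[10,20,17,0,0,-0.03],[12,20,7,0,0,-0.03],[14,20,0,0,0,-0.03],[14,20,0,0,0,-0.03],[14,20,0,0,0,-0.03],[14,20,0,0,0,-0.03],[12,14,0,0,0,-0.01],[10,8,0,0,0,0],[8,4,0,0,0,0],[0,0,0,0,0,0],[0,0,0,0,0,0]]}}

```text
clock: 12.47
position: [0.5452, 0.1833, 0.2754]
ee_rot: [-0.372, -3.119, 0.002]
force: [-0.5, 0.4, -3.0]
width: 0.664
gripper_force: 29.3
```

```bash
python3 - <<'E'
from h import *
from scipy.spatial.transform import Rotation as R
s=observe();y=R.from_rotvec(s['ee_rot']).as_matrix();print(s['clock'],s['position'],'close yaw-90 (rad)',np.arctan2(y[1,1],y[0,1])-np.pi/2,s['force'],s['width'])
E
```

```text
12.4667 [0.54521439 0.18333884 0.27543333] close yaw-90 (rad) -0.23772867981128454 [-0.48790971  0.43006415 -2.96653284] 0.6639163578512097
```

Emit:
{"name": "step_arm", "arguments": {"steps": [[10,5,0,0,0,0.007],[10,5,0,0,0,0],[8,4.5,-5,0,0,0],[0,0,-10,0,0,0],[0,0,0,0,0,0],[0,0,0,0,0,0],[0,0,0,0,0,0]]}}

```text
clock: 13.05
position: [0.5728, 0.1982, 0.2604]
ee_rot: [-0.361, -3.12, 0.001]
force: [0.0, -1.2, -1.8]
width: 0.666
gripper_force: 29.3
```

```bash
python3 - <<'E'
from h import *
s=observe();p=s['position'];print(s['clock'],p,s['ee_rot'])
im=cams.get_image('scene')[:,:,::-1][170:350,370:530].copy();k=3.3
im=cv2.resize(im,None,fx=k,fy=k,interpolation=cv2.INTER_CUBIC)
c,sn=np.cos(-.231),np.sin(-.231);Rm=np.array([[c,-sn,0],[sn,c,0],[0,0,1]])
def dot(P,col):
    for u in proj('scene',np.array(P)): cv2.circle(im,tuple(int(v) for v in (u-[370,170])*k),2,col,-1)
dot(np.array([[0,.02,.148],[0,-.02,.148],[-.0495,.02,.148],[-.0495,-.02,.148],[-.175,.045,.02]])@Rm.T+[.594,.193,0],(0,0,255))
dot(np.array([[sx*.016,sy*.03,-.1] for sx in(1,-1) for sy in(1,-1)])@Rm.T+p,(255,0,255))
cv2.imwrite('pics/d4.png',im)
E
```

```text
13.05 [0.57280597 0.19816425 0.26038741] [-3.61022919e-01 -3.12004466e+00  6.77551104e-04]
```

View pics/d4.png

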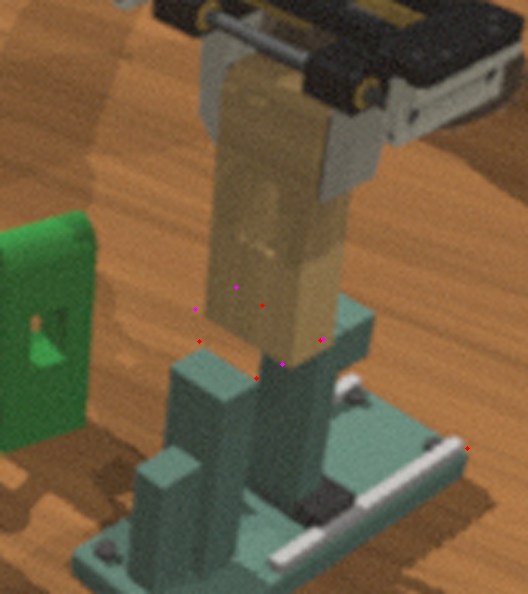

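The picture shows the former upright just above the jaw gap, with bottom corners at (206,318), (295,366) and (333,345). Relative to the jaws it sits near mid-gap and laterally within about 1 mm, so I lower it slowly.

Emit:
{"name": "step_arm", "arguments": {"steps": [[1,-0.8,-6,0,0,0],[0,0,-8,0,0,0],[0,0,-8,0,0,0],[0,0,-8,0,0,0],[0,0,0,0,0,0]]}}

```text
clock: 13.52
position: [0.5732, 0.1977, 0.2282]
ee_rot: [-0.36, -3.118, 0.003]
force: [-0.2, 0.5, -1.5]
width: 0.661
gripper_force: 29.3
```

Emit:
{"name": "step_arm", "arguments": {"steps": [[0,0,-10,0,0,0],[0,0,-12,0,0,0],[0,0,-12,0,0,0],[0,0,-12,0,0,0],[0,0,0,0,0,0]]}}

```text
clock: 13.93
position: [0.5731, 0.1976, 0.1819]
ee_rot: [-0.36, -3.118, 0.003]
force: [0.0, -0.6, -1.0]
width: 0.664
gripper_force: 29.3
```

Emit:
{"name": "step_arm", "arguments": {"steps": [[0,0,-12,0,0,0],[0,0,-14,0,0,0],[0,0,-14,0,0,0],[0,0,-10,0,0,0],[0,0,-5,0,0,0],[0,0,0,0,0,0],[0,0,0,0,0,0]]}}

```text
clock: 14.52
position: [0.5747, 0.198, 0.1299]
ee_rot: [0.36, 3.121, 0.0]
force: [0.3, 0.3, -1.6]
width: 0.666
gripper_force: 29.3
```

Emit:
{"name": "step_arm", "arguments": {"steps": [[0,0,-2,0,0,0],[0,0,-1.5,0,0,0],[0,0,0,0,0,0],[0,0,0,0,0,0]]}}

```text
clock: 14.85
position: [0.5745, 0.198, 0.1263]
ee_rot: [0.36, 3.121, 0.0]
force: [0.6, -0.6, -2.7]
width: 0.664
gripper_force: 29.3
```

Emit:
{"name": "step_arm", "arguments": {"steps": [[0,0,-2,0,0,0],[0,0,-1.5,0,0,0],[0,0,0,0,0,0],[0,0,0,0,0,0]]}}

```text
clock: 15.18
position: [0.5743, 0.1979, 0.1224]
ee_rot: [-0.36, -3.121, 0.0]
force: [-0.2, 0.1, -1.6]
width: 0.665
gripper_force: 29.3
```

Emit:
{"name": "step_arm", "arguments": {"steps": [[0,0,-1,0,0,0],[0,0,-1,0,0,0],[0,0,0,0,0,0],[0,0,0,0,0,0]]}}

```text
clock: 15.52
position: [0.5746, 0.1983, 0.1207]
ee_rot: [0.36, 3.121, 0.001]
force: [-0.4, 0.7, -1.6]
width: 0.661
gripper_force: 29.3
```

Emit:
{"name": "step_arm", "arguments": {"steps": [[0,0,-0.7,0,0,0],[0,0,0,0,0,0],[0,0,0,0,0,0]]}}

```text
clock: 15.77
position: [0.5749, 0.1985, 0.1204]
ee_rot: [0.36, 3.12, 0.002]
force: [0.6, 2.1, 5.5]
width: 0.666
gripper_force: 29.4
```

Emit:
{"name": "step_arm", "arguments": {"steps": [[0,0,-0.7,0,0,0],[0,0,0,0,0,0],[0,0,0,0,0,0]]}}

```text
clock: 16.02
position: [0.5752, 0.1991, 0.1201]
ee_rot: [0.359, 3.119, 0.003]
force: [-0.4, 3.3, 7.6]
width: 0.662
gripper_force: 29.6
```

Emit:
{"name": "step_arm", "arguments": {"steps": [[0,0,1.7,0,0,0],[-0.4,-1.7,0,0,0,0],[0,0,0,0,0,0],[0,0,-1.2,0,0,0],[0,0,0,0,0,0],[0,0,0,0,0,0]]}}

```text
clock: 16.52
position: [0.574, 0.1961, 0.1196]
ee_rot: [-0.361, -3.121, 0.0]
force: [-0.3, -0.1, 2.5]
width: 0.656
gripper_force: 29.6
```

```bash
python3 - <<'E'
from h import *
s=observe();print(s['position'],s['force'],s['ee_rot'])
im=cams.get_image('scene');cv2.imwrite('pics/e1.png',im[:,:,::-1])
# wood (former) vs teal pixels along rows near jaw top, scene view
for r in range(282,330,4):
    print(r,' '.join('%d,%d,%d'%tuple(p) for p in im[r,418:462:2]))
E
```

```text
[0.57396094 0.19610068 0.11959767] [-0.28027841 -0.05644694  2.52132866] [-3.60517685e-01 -3.12066820e+00  2.63483008e-04]
282 146,102,58 161,111,66 78,84,71 87,118,106 103,138,121 104,135,121 106,139,122 87,113,100 73,93,85 72,94,80 69,88,79 52,63,55 71,73,57 94,82,51 105,85,58 102,85,56 103,85,55 99,82,54 103,82,56 90,75,53 98,97,86 104,100,89
286 154,107,63 145,105,65 66,75,64 57,70,59 56,68,60 67,85,77 94,120,107 105,136,119 100,132,119 105,137,123 93,123,112 68,90,79 70,90,76 62,76,68 56,70,63 89,82,63 104,84,57 103,85,58 110,89,60 88,75,63 99,94,85 102,99,89
290 133,95,53 115,94,70 54,69,61 56,66,59 58,70,61 58,70,62 56,70,57 57,68,60 63,83,70 92,120,105 102,130,116 78,105,92 67,84,75 62,77,67 51,62,53 85,76,50 103,84,61 105,84,59 104,85,57 88,82,77 102,99,88 107,106,91
294 144,97,59 101,84,59 53,66,58 59,71,66 60,71,65 56,65,58 53,66,59 53,68,57 57,71,60 63,77,67 62,75,68 62,75,70 65,81,70 69,84,77 66,76,66 97,82,55 102,85,55 100,82,58 84,68,46 95,92,84 107,100,93 103,99,89
298 145,101,65 89,82,64 58,71,63 53,65,55 54,68,58 55,68,59 60,73,64 60,74,62 62,73,65 57,72,59 62,78,68
[... 933 characters left out ...]
28,108,73 142,117,77 138,114,75 132,107,69 134,110,73
318 67,81,71 66,83,72 63,76,68 63,80,75 61,75,64 68,81,73 60,72,61 58,72,60 60,72,65 61,75,65 62,80,71 59,73,68 60,81,68 108,98,70 114,90,59 112,94,64 130,107,69 133,113,72 134,112,73 138,113,74 136,112,74 115,98,68
322 60,72,65 58,74,68 61,76,68 61,77,69 61,77,66 59,76,64 58,74,63 55,70,57 59,76,67 60,82,70 63,80,73 61,79,68 64,78,71 103,89,57 107,87,55 113,91,58 132,109,69 135,112,76 136,110,76 134,109,72 135,111,74 98,82,64
326 59,74,63 64,81,69 63,76,66 64,80,70 63,77,65 63,79,69 59,69,62 59,73,62 64,78,69 67,84,72 69,83,73 64,79,72 79,83,72 118,98,66 113,92,63 120,101,68 139,112,76 133,109,73 133,109,71 131,108,73 133,109,74 77,65,50
```

```bash
python3 - <<'E'
from h import *
from scipy.optimize import brentq,fsolve
im=cv2.imread('pics/e1.png').astype(float)
r=im[320:325].mean(0); print([(c,int(r[c,2]),int(r[c,0])) for c in range(440,464)])
a=-.231;ex=np.array([np.cos(a),np.sin(a),0]);ey=np.array([-ex[1],ex[0],0]);O=np.array([.594,.193,0])
def col(x,y,row=322):
    f=lambda z:proj('scene',O+ex*x+ey*y+[0,0,z])[0]
    z=brentq(lambda z:f(z)[1]-row,-.05,.3);return f(z)[0]
j=col(0,.02)
print('jaw model',j)
for jo,e1,e2 in((443.0,448.7,459.7),(443.3,449,460.3),(443,448.3,459.3)):
    s=fsolve(lambda q:[col(q[0]+.016,q[1]+.03)-j-(e1-jo),col(q[0]-.016,q[1]+.03)-j-(e2-jo)],[-.02,0]);print(s)
p=np.array(observe()['position'])-O;print('tcp in clamp',p@ex,p@ey)
E
```

```text
[(440, 60, 68), (441, 62, 68), (442, 65, 70), (443, 83, 62), (444, 105, 58), (445, 114, 63), (446, 111, 59), (447, 112, 63), (448, 115, 63), (449, 128, 70), (450, 135, 73), (451, 137, 75), (452, 134, 74), (453, 135, 74), (454, 136, 74), (455, 135, 72), (456, 134, 72), (457, 136, 74), (458, 137, 75), (459, 131, 71), (460, 101, 64), (461, 69, 60), (462, 61, 60), (463, 63, 60)]
jaw model 442.7902494913241
[-0.01019626  0.00651269]
[0.00654657 0.01890105]
[-0.01024277  0.00563891]
tcp in clamp -0.02023275399607573 -0.00159007656228291
```

```bash
python3 - <<'E'
from h import *
from scipy.optimize import brentq
a=-.231;ex=np.array([np.cos(a),np.sin(a),0]);ey=np.array([-ex[1],ex[0],0]);O=np.array([.594,.193,0])
def col(x,y,row=322):
    f=lambda z:proj('scene',O+ex*x+ey*y+[0,0,z])[0]
    z=brentq(lambda z:f(z)[1]-row,-.05,.3);return f(z)[0]
j=col(0,.02)
for c in(-.018,-.021,-.024,-.027):
  print(c,[round((col(c+.016,y+.03)-j),2) for y in(-.004,-.002,0,.002,.004)],[round((col(c-.016,y+.03)-j),2) for y in(-.004,-.002,0,.002,.004)])
print('measured',448.6-443.1,460.1-443.1)
# top view: project former's and jaw tops for visibility
E
```

```text
-0.018 [np.float64(3.48), np.float64(4.41), np.float64(5.35), np.float64(6.29), np.float64(7.24)] [np.float64(14.35), np.float64(15.28), np.float64(16.22), np.float64(17.16), np.float64(18.1)]
-0.021 [np.float64(4.52), np.float64(5.46), np.float64(6.4), np.float64(7.34), np.float64(8.28)] [np.float64(15.34), np.float64(16.27), np.float64(17.21), np.float64(18.15), np.float64(19.09)]
-0.024 [np.float64(5.56), np.float64(6.49), np.float64(7.43), np.float64(8.38), np.float64(9.32)] [np.float64(16.33), np.float64(17.26), np.float64(18.19), np.float64(19.13), np.float64(20.08)]
-0.027 [np.float64(6.59), np.float64(7.53), np.float64(8.47), np.float64(9.41), np.float64(10.35)] [np.float64(17.31), np.float64(18.24), np.float64(19.17), np.float64(20.11), np.float64(21.06)]
measured 5.5 17.0
```

Emit:
{"name": "step_arm", "arguments": {"steps": [[0,0,1.2,0,0,0],[0.3,1.1,0,0,0,0],[0,0,0,0,0,0],[0,0,-0.9,0,0,0],[0,0,0,0,0,0],[0,0,0,0,0,0]]}}

```text
clock: 17.07
position: [0.5742, 0.1973, 0.1198]
ee_rot: [-0.36, -3.121, 0.0]
force: [-0.3, 0.4, -1.3]
width: 0.656
gripper_force: 29.7
```

Emit:
{"name": "step_arm", "arguments": {"steps": [[0,0,0,0,0,0],[0,0,0,0,0,0],[0,0,0,0,0,0],[0,0,0,0,0,0],[0,0,0,0,0,0],[0,0,10,0,0,0],[0,0,20,0,0,0],[0,0,30,0,0,0],[0,0,30,0,0,0],[0,0,0,0,0,0],[0,0,0,0,0,0]], "gripper": 0.95}}

```text
clock: 17.98
position: [0.5756, 0.1977, 0.2126]
ee_rot: [0.36, 3.117, 0.004]
force: [-0.4, -0.0, -0.8]
width: 0.95
gripper_force: 0.0
```

Emit:
{"name": "step_arm", "arguments": {"steps": [[-12,3,0,0,0,0],[-18,4,0,0,0,0],[-18,4,0,0,0,0],[-18,4,0,0,0,0],[-18,4,0,0,0,0],[-13,3,0,0,0,0],[-6,2,0,0,0,0],[0,0,0,0,0,0],[0,0,0,0,0,0],[0,0,0,0,0,0]], "gripper": 0, "force": 10}}

```text
clock: 18.82
position: [0.4723, 0.2211, 0.21]
ee_rot: [0.361, 3.12, -0.0]
force: [0.8, -0.1, -0.1]
width: 0.273
gripper_force: 0.0
```

Emit:
{"name": "step_arm", "arguments": {"steps": [[0,0,-10,0,0,0],[0,0,-20,0,0,0],[0,0,-20,0,0,0],[0,0,-20,0,0,0],[0,0,-15,0,0,0],[0,0,-4,0,0,0],[0,0,0,0,0,0],[0,0,0,0,0,0]]}}

```text
clock: 19.48
position: [0.4718, 0.2211, 0.121]
ee_rot: [0.361, 3.121, -0.0]
force: [-0.0, -0.0, -0.0]
width: 0.01
gripper_force: 0.0
```

```bash
python3 - <<'E'
from h import *
from scipy.spatial.transform import Rotation as R
s=observe();a=-.231;ex=np.array([np.cos(a),np.sin(a),0]);ey=np.array([-ex[1],ex[0],0]);p=np.array(s['position'])-[.594,.193,0]
y=R.from_rotvec(s['ee_rot']).as_matrix()
print(s['clock'],p@ex,p@ey,p[2],s['width'],np.arctan2(y[1,1],y[0,1])-np.pi/2,s['force'])
E
```

```text
19.4833 -0.12538981871776286 -0.0005970256438823512 0.12101900069002428 0.0096026869365577 -0.23049214238826088 [-0.0361492  -0.0045195  -0.04277281]
```

Emit:
{"name": "step_arm", "arguments": {"steps": [[5.8,-1.4,0,0,0,0],[5.8,-1.4,0,0,0,0],[3.9,-0.9,0,0,0,0],[1.9,-0.45,0,0,0,0],[1.9,-0.45,0,0,0,0],[1.9,-0.45,0,0,0,0],[1.9,-0.45,0,0,0,0],[0,0,0,0,0,0]]}}

```text
clock: 20.15
position: [0.4942, 0.216, 0.1209]
ee_rot: [-0.36, -3.12, -0.0]
force: [-0.9, 0.1, 1.5]
width: 0.006
gripper_force: 0.8
```

Emit:
{"name": "step_arm", "arguments": {"steps": [[1.95,-0.46,0,0,0,0],[1.95,-0.46,0,0,0,0],[1.95,-0.46,0,0,0,0],[1.95,-0.46,0,0,0,0],[1.95,-0.46,0,0,0,0],[0,0,0,0,0,0]]}}

```text
clock: 20.65
position: [0.5045, 0.2135, 0.1208]
ee_rot: [0.361, 3.121, 0.0]
force: [-2.0, 0.1, -0.0]
width: 0.007
gripper_force: 1.1
```

Emit:
{"name": "step_arm", "arguments": {"steps": [[0.97,-0.23,0,0,0,0],[0.97,-0.23,0,0,0,0],[0.97,-0.23,0,0,0,0],[0,0,0,0,0,0]]}}

```text
clock: 20.98
position: [0.5071, 0.2129, 0.1209]
ee_rot: [-0.36, -3.121, 0.0]
force: [-3.6, 1.7, 0.6]
width: 0.009
gripper_force: 1.8
```

Emit:
{"name": "step_arm", "arguments": {"steps": [[0.97,-0.23,0,0,0,0],[0.97,-0.23,0,0,0,0],[0,0,0,0,0,0]]}}

```text
clock: 21.23
position: [0.508, 0.2127, 0.1209]
ee_rot: [-0.359, -3.119, 0.0]
force: [-7.7, 1.8, 3.9]
width: 0.004
gripper_force: 4.1
```

Emit:
{"name": "step_arm", "arguments": {"steps": [[0.97,-0.23,0,0,0,0],[0,0,0,0,0,0],[0,0,0,0,0,0]]}}

```text
clock: 21.48
position: [0.508, 0.2126, 0.1208]
ee_rot: [-0.359, -3.118, 0.0]
force: [-11.7, 2.8, 6.8]
width: 0.005
gripper_force: 5.9
```

Emit:
{"name": "step_arm", "arguments": {"steps": [[0.97,-0.23,0,0,0,0],[0,0,0,0,0,0],[0,0,0,0,0,0]]}}

```text
clock: 21.73
position: [0.508, 0.2126, 0.1208]
ee_rot: [-0.358, -3.116, 0.001]
force: [-14.9, 2.2, 10.2]
width: 0.002
gripper_force: 7.9
```

Emit:
{"name": "step_arm", "arguments": {"steps": [[-4,1,0,0,0,0],[-10,2.4,0,0,0,0],[-15,3.5,0,0,0,0],[-15,3.5,10,0,0,0],[-15,3.5,25,0,0,0],[-15,3.5,35,0,0,0],[-15,0,35,0,0,0],[-25,0,30,0,0,0],[-30,10,0,0,0,0],[-30,20,0,0,0,0],[-30,20,0,0,0,0],[-30,20,0,0,0,0],[0,0,0,0,0,0],[0,0,0,0,0,0]]}}

```text
clock: 22.9
position: [0.276, 0.3005, 0.2562]
ee_rot: [0.354, 3.12, 0.003]
force: [1.5, -0.1, -0.2]
width: 0.009
gripper_force: 0.0
```

```bash
python3 - <<'E'
from h import *
print(observe()['position'],observe()['clock'])
t=cams.get_image('top');s=cams.get_image('scene')
for n,i in(('top',t),('scene',s)): cv2.imwrite(f'pics/f_{n}.png',i[:,:,::-1])
r=lambda i,k:cv2.resize(i[:,:,::-1],None,fx=k,fy=k,interpolation=cv2.INTER_CUBIC)
o=np.zeros((600,800,3),np.uint8)
a=r(t[205:327,165:245],4.8);o[:586,:384]=a
b=r(s[220:365,390:515],3.3);o[:b.shape[0],384:384+b.shape[1]]=b
cv2.imwrite('pics/f1.png',o)
E
```

```text
[0.27595109 0.30046939 0.25624585] 22.9
```

View pics/f1.png

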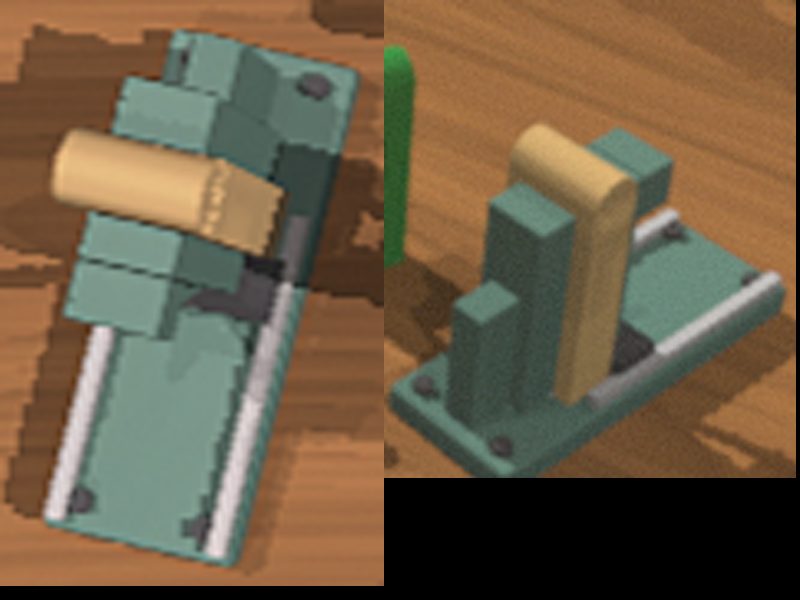

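The final view shows the former upright between both jaws, with no gap to either; its top runs (58,163)–(213,192) in the top crop. A numeric check of its centring and of the bystanders comes before sign-off.

```bash
python3 - <<'E'
from h import *
U=lambda a:(np.array(a,float)+.5)/4.8-.5+[165,205]
a=-.231;ex=np.array([np.cos(a),np.sin(a),0]);ey=np.array([-ex[1],ex[0],0]);O=np.array([.594,.193,0])
im=cv2.imread('pics/f_top.png')
m=cv2.inRange(im,(70,130,170),(190,235,255));m[:,:170]=0;m[:225]=0;m[260:]=0;m[:,225:]=0
c=max(cv2.findContours(m,0,1)[0],key=cv2.contourArea);bx=cv2.minAreaRect(c);print(bx)
for z in(.154,.17):
    E=cast('top',U([[58,163],[213,192]]),z);print(z,((E-O)@ey).round(4),((E-O)@ex).round(4))
J=cast('top',U([[112,133],[210,152],[82,213],[186,232],[65,316],[166,338]]),.148);print('jaws',((J-O)@ey).round(4),((J-O)@ex).round(4))
d=cv2.absdiff(cv2.imread('pics/top0.png'),im).max(2);d[190:330,160:360]=0
print('other changes',[cv2.boundingRect(k) for k in cv2.findContours((d>50).astype('uint8'),0,1)[0] if cv2.contourArea(k)>25])
E
```

```text
((193.54116821289062, 242.06471252441406), (35.576595306396484, 15.510529518127441), 12.52880859375)
0.154 [ 0.0366 -0.0281] [-0.0181 -0.0159]
0.17 [ 0.0311 -0.0324] [-0.0189 -0.0166]
jaws [ 0.0202 -0.0211  0.0238 -0.0198  0.0197 -0.0227] [-0.001   0.0002 -0.0357 -0.0339 -0.078  -0.0776]
other changes [(0, 468, 44, 12), (0, 395, 174, 85), (8, 371, 38, 8), (0, 335, 52, 36), (129, 261, 31, 12), (123, 227, 37, 26)]
```

```bash
python3 -c "
from cell import job
print(job.sign_off())"
```

```text
the job is handed in; nothing more can be done
None
```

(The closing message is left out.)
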